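Press home the row of tube stoppers on a sample carousel

TASK

Five tubes stand in a curved row on the rim of the round sample carousel, and their push-in stoppers all stand a few millimetres proud. Go along the row with the closed fingertips, starting from the yellow stopper at the first position and taking the four blue ones in turn to the far end, pressing each gently until it is fully home on its tube. Only press: do not pull up a stopper, do not lift, tip or shift the carousel, and leave the bottle, the beaker and the tray of spare stoppers alone.

Things in the scene. Friction and masses are not known exactly. Their poses are not given: they have to be found in the camera images.
- carousel: Round loose sample carousel, 1.3 kg: white deck 290 mm dia, its top 56 mm above the bench; black carrying knob in the middle (42 mm dia, top 130 mm high). Origin at the centre of its underside, z up. Tubes (17 mm dia, rims 74 mm high) stand 125 mm from its centre at -30, -15, 0, 15, 30 degrees from its x axis, 33 mm apart; other positions are empty (flat dark circles).
- carousel_index (a point): Yellow index mark (18 x 10 mm) on the deck, just inside the yellow-stoppered tube, 98 mm from the carousel's centre; point on its upper face.
- stopper1_top (a point): Yellow push-in stopper of the first tube, at the clockwise end of the row seen from above (carousel angle -30 degrees): flange 21 mm dia, 3 mm thick, with a soft flat-topped crown 17 mm dia, 4 mm high, that gives 1 mm at 8 N and springs back; white 13 mm plug below. Point at the centre of the crown's top: 81 mm above the bench when home, up to 87 mm when proud.
- stopper1 (a joint): How far stopper 1 has been pushed in, m: starts between 0 and 0.002; 0.006 is fully home (flange on the tube rim, a hard stop); negative means pulled upwards. Slides straight down against steady friction of about 3.5 N, plus 40 N per m/s of speed, and stays where it is left.
- stopper2_top (a point): Blue push-in stopper of tube 2 in the row, counting counter-clockwise from the yellow one (carousel angle -15 degrees): flange 21 mm dia, 3 mm thick, with a soft flat-topped crown 17 mm dia, 4 mm high, that gives 1 mm at 8 N and springs back; white 13 mm plug below. Point at the centre of the crown's top: 81 mm above the bench when home, up to 87 mm when proud.
- stopper2 (a joint): How far stopper 2 has been pushed in, m: starts between 0 and 0.002; 0.006 is fully home (flange on the tube rim, a hard stop); negative means pulled upwards. Slides straight down against steady friction of about 3.5 N, plus 40 N per m/s of speed, and stays where it is left.
- stopper3_top (a point): Blue push-in stopper of tube 3 in the row, counting counter-clockwise from the yellow one (carousel angle +0 degrees): flange 21 mm dia, 3 mm thick, with a soft flat-topped crown 17 mm dia, 4 mm high, that gives 1 mm at 8 N and springs back; white 13 mm plug below. Point at the centre of the crown's top: 81 mm above the bench when home, up to 87 mm when proud.
- stopper3 (a joint): How far stopper 3 has been pushed in, m: starts between 0 and 0.002; 0.006 is fully home (flange on the tube rim, a hard stop); negative means pulled upwards. Slides straight down against steady friction of about 3.5 N, plus 40 N per m/s of speed, and stays where it is left.
- stopper4_top (a point): Blue push-in stopper of tube 4 in the row, counting counter-clockwise from the yellow one (carousel angle +15 degrees): flange 21 mm dia, 3 mm thick, with a soft flat-topped crown 17 mm dia, 4 mm high, that gives 1 mm at 8 N and springs back; white 13 mm plug below. Point at the centre of the crown's top: 81 mm above the bench when home, up to 87 mm when proud.
- stopper4 (a joint): How far stopper 4 has been pushed in, m: starts between 0 and 0.002; 0.006 is fully home (flange on the tube rim, a hard stop); negative means pulled upwards. Slides straight down against steady friction of about 3.5 N, plus 40 N per m/s of speed, and stays where it is left.
- stopper5_top (a point): Blue push-in stopper of tube 5 in the row, counting counter-clockwise from the yellow one (carousel angle +30 degrees): flange 21 mm dia, 3 mm thick, with a soft flat-topped crown 17 mm dia, 4 mm high, that gives 1 mm at 8 N and springs back; white 13 mm plug below. Point at the centre of the crown's top: 81 mm above the bench when home, up to 87 mm when proud.
- stopper5 (a joint): How far stopper 5 has been pushed in, m: starts between 0 and 0.002; 0.006 is fully home (flange on the tube rim, a hard stop); negative means pulled upwards. Slides straight down against steady friction of about 3.5 N, plus 40 N per m/s of speed, and stays where it is left.
- reagent_bottle: Bystander: loose glass bottle with a teal cap, 70 mm dia, 140 mm high, standing beside the carousel. Origin at the centre of its underside.
- beaker: Bystander: loose empty glass beaker, 68 mm dia, 90 mm high, standing beside the carousel. Origin at the centre of its underside.
- stopper_tray: Bystander: loose white tray of spare stoppers, 90 x 120 x 22 mm, lying beside the carousel. Origin at the centre of its underside.

How it is judged (in metres and radians):
On the way, in this order (a step that is already met when the one before it is completed fails the run):
1. the yellow stopper is pressed home (value of joint stopper1 above 0.0045 m), for 0.05 s.
2. blue stopper 2 is pressed home, after stopper 1 (value of joint stopper2 above 0.0045 m), for 0.05 s.
3. blue stopper 3 is pressed home, after stopper 2 (value of joint stopper3 above 0.0045 m), for 0.05 s.
4. blue stopper 4 is pressed home, after stopper 3 (value of joint stopper4 above 0.0045 m), for 0.05 s.
5. blue stopper 5 is pressed home, after stopper 4 (value of joint stopper5 above 0.0045 m), for 0.05 s.
At the end, for the whole second after the job is handed in: All five stoppers are home (pushed in more than 4.5 of 6 mm), pressed in order from the yellow one; the carousel stands flat and still within 15 mm of where it was (its index mark within 20 mm), and the bottle, beaker and tray stand upright within 20 mm of where they were (value of joint each of stopper1, stopper2, stopper3, stopper4, stopper5 above 0.0045 m and distance of carousel from where it was at the start of the episode below 0.015 m and distance of each of carousel_index, reagent_bottle, beaker, stopper_tray from where it was at the start of the episode below 0.02 m and angle between carousel's own z axis and vertical below 0.05 rad and linear speed of carousel below 0.01 m/s and angle between each of reagent_bottle, beaker, stopper_tray's own z axis and vertical below 0.1 rad); the robot touches nothing.
It fails at once if a stopper is pulled up by more than 2 mm (value of joint any of stopper1, stopper2, stopper3, stopper4, stopper5 below -0.002 m).
It fails at once if the carousel is lifted by more than 6 mm or tipped by more than 0.08 rad (height (world z) of carousel above 0.006 m or angle between carousel's own z axis and vertical above 0.08 rad).
It fails at once if the carousel is shifted by more than 15 mm or turned so that its index mark moves more than 20 mm (distance of carousel from where it was at the start of the episode above 0.015 m or distance of carousel_index from where it was at the start of the episode above 0.02 m).
It fails at once if the fingers press on the carousel, its tubes or stoppers with more than 60 N (contact force between the fingers and carousel above 60 N).
It fails at once if the bottle, the beaker or the tray is lifted or moved by more than 20 mm, or tipped (distance of any of reagent_bottle, beaker, stopper_tray from where it was at the start of the episode above 0.02 m or angle between any of reagent_bottle, beaker, stopper_tray's own z axis and vertical above 0.3 rad).
It also fails if it takes over 48 s, if anything falls off the work surface, if the arm or the gripper's body presses on something with over 40 N, if the wrist force passes 120 N, or if a joint passes its speed limit or range.

ROBOT

A 6-joint arm with a two-finger parallel gripper is mounted at the origin on the work surface. World frame = base frame: x ahead of the robot, y to its left, z up, the work surface at z = 0. Lengths are in m, angles in degrees, forces in N, time in s.
With the tool pointing down it reaches from about 0.4 to 0.825 m from the base axis. Payload 7 kg.
Tool frame: the origin (TCP) lies at the very end of the fingers, on their centre line; the grasp point (between the pads) lies 19 mm behind it (ctrl.grip_point_offset is the distance from the TCP to the grasp point, in m); x points along the fingers, z is the direction in which the jaws open and shut, and the axes are right-handed (so a half turn about x gives the same grasp; the last joint's range is limited). The gripper opens to 88 mm and grips with 3 to 60 N. Pads are 19 mm wide; open, the fingers measure 130 mm over their backs; the gripper's body (78 mm by 193 mm) begins 47 mm behind the grasp point.
Start: joints at [-49.269, 20.546, 0.682, 0, -70.136, -16.507], TCP at [0.277, -0.616, 0.227] pointing down, gripper open.
Joint ranges: [-176.03, 176.03], [-82.01, 121.73], [-58.28, 71.71], [-173.87, 95.51], [-174.79, -0.11], [-173.66, 173.66]. Speed limits (degrees/s): [136.94, 136.94, 172.46, 180, 180, 180].

INTERFACE

Orientations are given as [roll, pitch, yaw] about the fixed x, y, z axes, in that order (R = Rz(yaw) Ry(pitch) Rx(roll)).
In Python, from plant import get_obs, snapshot, calibration, close_job, ctrl gives the robot as it stands.
- The arm moves only by the tool move_arm, never from a script. Its argument "commands" is a list that holds one entry, the list of rows, each a list of 4 numbers: the shift along the tool's x, y, z in cm, then the turn about the tool's x in rad. In form: [[[dx, dy, dz, spin], ...]]. A call has 1 to 8 rows; each row shifts and turns the commanded pose from where the row before left it, along the tool's axes as they then stand; what a row does not reach is not made up. A row lasts 1/10 s, in which the tool goes at most 50 mm and 8.59 degrees, less where a joint would pass 70% of its speed; a pose out of reach is approached as far as the arm can. A call with a gripper value outside its range is refused whole. "jaw" is the finger opening in cm, from 0 to 8.76, set as the call begins (left out, the last holds). The fingers move at their own pace and stop on an object; the grip force is fixed at half the most. Time passes only in rows, so rows that do not move let the fingers close. It gives the time, the measured TCP pose, the force and the opening at its end, in the units of the state.
- get_obs(): the state, without advancing time (a new reading comes with each control period).
- snapshot(name): name is "scene" or "top" or "wrist"; returns (picture, depth): 420x560x3 uint8, red, green, blue; 420x560 float32, m along the optical axis (not along the pixel's ray), 0 where there is no reading.
- calibration(name): a dict with "mtx" (3x3 intrinsics, pixels), "T" (4x4, takes a point from camera to world coordinates); the wrist camera has in their place "tool_from_camera" (4x4, takes a point from camera to tool coordinates, whose origin is the TCP and whose axes are the tool frame's). Camera axes: x right, y up, looking along -z (the intrinsics and any distortion apply to the point x, -y, -z); pixel columns grow to the right and rows downward; lengths in m; the calibration is good to about 2 mm. A picture is of the moment at which its call begins: read the wrist's pose just before it. calibration takes no time and is no camera call.
- close_job(): hands the job in, once; it reports no verdict.
The state is a dict: "clock": time; "joint_pos": joint angles; "qvel": joint speeds; "tau": joint torques, N m; "tool_pos": TCP position; "orientation": TCP orientation; "force": force on the tool from outside, world axes, zero at the start; "moment": the same for the moment, N m; "opening": finger opening in m.
Only numpy, scipy, OpenCV 4.12 (cv2) and the standard library are available. Lean on these libraries where they do the work, as an engineer would, in place of code of your own. Each camera call takes 0.05 s, during which the arm holds its last target. There are 200 camera calls.

## Working session

There is one attempt and no reset: what is moved stays moved. The work goes in short steps, Python scripts to look and compute and a tool call to move; the robot and the scene stay as the last step left them, time stands still between calls to the robot, and variables do not carry over. Pictures are saved under pics/ and viewed, about 8 in all and at most 12, crops included, and the job is handed in when it is done.

Besides the shell and the picture viewer there is one more tool, called after ">>>" as name([rows], argument=value, ...), one row to a line, values as JSON. move_arm: Moves the arm, as the interface text tells. Its arguments: {"type":"object","properties":{"commands":{"type":"array"},"jaw":{"type":"number"}},"required":["commands"]}

```bash
mkdir -p pics
python3 - <<'E'
from plant import get_obs,snapshot,calibration,ctrl
import cv2,numpy as np
o=get_obs();print(o)
for n in("scene","top"):
    p,d=snapshot(n);np.savez(f"pics/{n}0.npz",p=p,d=d);cv2.imwrite(f"pics/{n}0.png",p[:,:,::-1])
    c=calibration(n);print(n,c)
print(calibration("wrist"))
E
```

```text
{'clock': 0.0, 'joint_pos': array([-4.92682756e+01,  2.05930541e+01,  6.34178090e-01, -2.30377475e-02,
       -7.01351693e+01, -1.65076167e+01]), 'qvel': array([-0.00694147,  0.02218853,  0.11657127,  0.02116742, -0.03038108,
       -0.04449737]), 'tau': array([-7.67969177e-04, -5.82716739e+01,  2.93037021e+01,  6.99683726e+00,
        6.79407429e-03, -1.33301578e-04]), 'tool_pos': array([ 0.27675613, -0.61511766,  0.2255983 ]), 'orientation': array([  3.54136693,  89.90349254, 117.75762862]), 'force': array([0.821619  , 0.40890986, 0.18132835]), 'moment': array([ 0.02149823, -0.06256702,  0.01413892]), 'opening': 0.08738401676038866}
scene {'mtx': array([[427.0084777 ,   0.        , 278.80654052],
       [  0.        , 427.0084777 , 212.52703487],
       [  0.        ,   0.        ,   1.        ]]), 'T': array([[ 0.34669949, -0.78483982,  0.51363987,  1.21409689],
       [ 0.9379644 ,  0.28733962, -0.19405855, -0.25183213],
       [ 0.00471579,  0.54905591,  0.83577232,  1.12739003],
       [ 0.        ,  0.        ,  0.        ,  1.        ]])}
top {'mtx': array([[418.51417741,   0
[... 205 characters left out ...]
0.99971936,  0.02364128,  0.00151469,  0.01041569],
       [ 0.0030457 ,  0.06485911,  0.99788978,  1.19254931],
       [ 0.        ,  0.        ,  0.        ,  1.        ]])}
{'mtx': array([[356.38656058,   0.        , 286.30778827],
       [  0.        , 356.38656058, 205.8535531 ],
       [  0.        ,   0.        ,   1.        ]]), 'tool_from_camera': array([[ 3.91187466e-04,  2.54405089e-01, -9.67097667e-01,
        -1.58961458e-01],
       [ 1.77910389e-05,  9.67097739e-01,  2.54405116e-01,
         6.92723117e-02],
       [ 9.99999923e-01, -1.16725765e-04,  3.73790383e-04,
        -4.54604188e-04],
       [ 0.00000000e+00,  0.00000000e+00,  0.00000000e+00,
         1.00000000e+00]])}
```

View pics/top0.png

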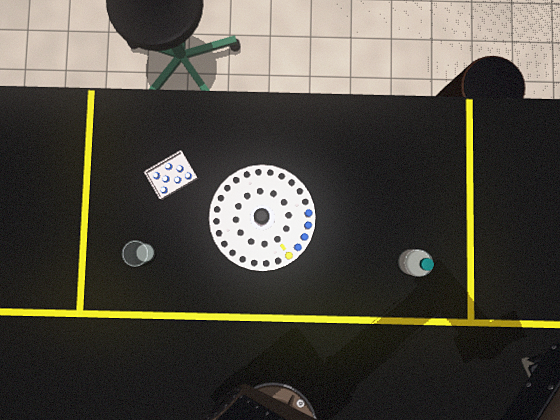

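View pics/scene0.png

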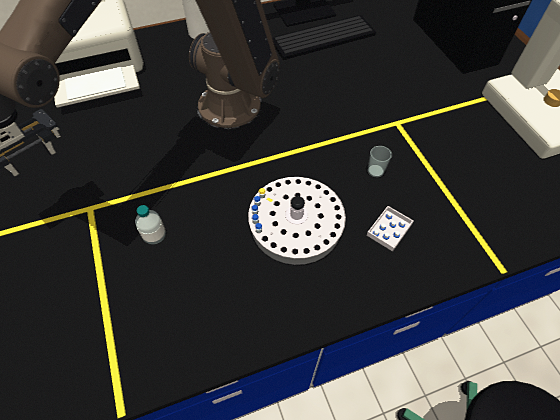

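The top view shows the carousel at about px (262,218). The yellow stopper is at (289,256), the blues run (298,247) to (309,213), the bottle is at (416,262), and the tray and beaker are on the left. Next I'll measure these.

```bash
cat > h.py <<'E'
import cv2,numpy as np
from plant import calibration
def ray(n,uv,T=None):
    c=calibration(n);K=c["mtx"];T=c["T"] if T is None else T
    d=np.array([(uv[0]-K[0,2])/K[0,0],-(uv[1]-K[1,2])/K[1,1],-1.])
    return T[:3,3],T[:3,:3]@d
def onz(n,uv,z,T=None):
    o,d=ray(n,uv,T);return o+d*(z-o[2])/d[2]
def blobs(p,lo,hi,mn=8):
    m=cv2.inRange(cv2.cvtColor(p,cv2.COLOR_RGB2HSV),lo,hi)
    k,_,s,c=cv2.connectedComponentsWithStats(m)
    return [(c[i],s[i]) for i in range(1,k) if s[i,4]>=mn]
BLUE=((100,120,60),(130,255,255));YEL=((22,120,100),(35,255,255))
def rows(centre,a0=0):
    a=np.radians(a0+np.array([-30,-15,0,15,30]));return centre+.125*np.c_[np.cos(a),np.sin(a)]
def fitpose(P):
    "carousel centre and angle from 5 stopper xy (Kabsch)"
    Q=rows(np.zeros(2));p=P-P.mean(0);q=Q-Q.mean(0)
    a=np.arctan2((q[:,0]*p[:,1]-q[:,1]*p[:,0]).sum(),(q*p).sum())
    R=np.array([[np.cos(a),-np.sin(a)],[np.sin(a),np.cos(a)]])
    c=P.mean(0)-R@Q.mean(0);return c,np.degrees(a),np.linalg.norm(Q@R.T+c-P,axis=1)*1e3
E
python3 - <<'E'
from h import *
np.set_printoptions(precision=4,suppress=True)
p=np.load("pics/top0.npz")["p"]
for nm,r in(("B",BLUE),("Y",YEL)):
    for c,s in blobs(p,*r): 
        if 200<c[0]<330 and 150<c[1]<280: print(nm,c,s,onz("top",c,.083))
m=cv2.inRange(p,(150,150,150),(255,255,255))
cs=[c for c in cv2.findContours(m,0,2)[0] if cv2.contourArea(c)>4000 and 200<c[:,0,0].mean()<330 and 160<c[:,0,1].mean()<280]
for c in cs:
    e=cv2.fitEllipse(cv2.convexHull(c));print(e,onz("top",e[0],.056))
print("bottle cap",onz("top",(426,264),.14),"beaker",onz("top",(137,253),.045),"knob",onz("top",(261.5,216),.13))
E
```

```text
B [308.0811 212.5405] [305 210   7   6  37] [ 0.5914 -0.0811  0.083 ]
B [307.75   224.6667] [305 222   7   7  36] [ 0.5591 -0.0808  0.083 ]
B [304.0789 236.3684] [301 233   7   7  38] [ 0.5279 -0.0717  0.083 ]
B [297.4571 246.6857] [294 244   7   7  35] [ 0.5002 -0.0547  0.083 ]
Y [275.2536 268.1206] [   0   90  560  238 7295] [0.4426 0.0027 0.083 ]
Y [282.4211 246.5263] [280 244   6   6  19] [ 0.4997 -0.0149  0.083 ]
Y [288.3333 255.    ] [285 252   8   7  42] [ 0.4778 -0.031   0.083 ]
((261.8187561035156, 217.33917236328125), (105.96427154541016, 106.29412078857422), 71.31813049316406) [0.5772 0.0422 0.056 ]
bottle cap [ 0.4652 -0.374   0.14  ] beaker [0.4724 0.3805 0.045 ] knob [0.5764 0.0411 0.13  ]
```

```bash
cat >> h.py <<'E'
from scipy.spatial.transform import Rotation as Ro
def Rt(o): return Ro.from_euler("xyz",o["orientation"],degrees=True).as_matrix()
def plan(o,P,ang):
    "tool shift (cm) to P (world) and spin (rad) to bring tool z along the radial direction ang (deg)"
    R=Rt(o);v=R.T@(np.asarray(P)-o["tool_pos"])*100
    t=np.array([np.cos(np.radians(ang)),np.sin(np.radians(ang)),0]);t=R.T@t
    s=np.arctan2(-t[1],t[2]);s=(s+np.pi/2)%np.pi-np.pi/2
    return v,s
E
python3 - <<'E'
from h import *
from plant import get_obs
np.set_printoptions(precision=4,suppress=True)
P=np.array([[.4778,-.031],[.5002,-.0547],[.5279,-.0717],[.5591,-.0808],[.5914,-.0811]])
c,a,r=fitpose(P);print(c,a,r);print(rows(c,a))
o=get_obs();print(Rt(o));print(plan(o,[*P[2],.2],a))
E
```

```text
[0.5783 0.0428] -113.80145453841045 [0.3368 0.2199 0.1526 0.143  0.5548]
[[ 0.4775 -0.031 ]
 [ 0.5    -0.0546]
 [ 0.5279 -0.0715]
 [ 0.5592 -0.0807]
 [ 0.5918 -0.0814]]
[[-0.0007 -0.912  -0.4102]
 [ 0.0013 -0.4102  0.912 ]
 [-1.      0.0001  0.0015]]
(array([  2.6235, -45.1969,  39.2606]), np.float64(0.8381167552614799))
```

>>> move_arm([
  [[0, -2.8, 2.45, 0], [0, -2.8, 2.45, 0], [0, -2.8, 2.45, 0], [0, -2.8, 2.45, 0], [0, -2.8, 2.45, 0], [0, -2.8, 2.45, 0], [0, -2.8, 2.45, 0], [0, -2.8, 2.45, 0]],
], jaw=0)

```text
clock: 0.9
tool_pos: [0.401, -0.3434, 0.2263]
orientation: [25.1, 90.0, 139.4]
force: [0.8, -0.7, 0.8]
opening: 0.0293
```

>>> move_arm([
  [[0.3, -2.8, 2.45, 0], [0.3, -2.8, 2.45, 0], [0.3, -2.8, 2.45, 0], [0.3, -2.8, 2.45, 0], [0.3, -2.8, 2.45, 0], [0.3, -2.8, 2.45, 0], [0.3, -2.8, 2.45, 0], [0.3, -2.8, 2.45, 0]],
])

```text
clock: 1.7
tool_pos: [0.5248, -0.0727, 0.2023]
orientation: [53.8, 90.0, 168.0]
force: [1.4, -0.9, -0.3]
opening: 0.0004
```

>>> move_arm([
  [[0, 0, 0, 0.14], [0, 0, 0, 0.14], [0, 0, 0, 0.14], [0, 0, 0, 0.14], [0, 0, 0, 0.14], [0, 0, 0, 0.14], [0, 0, 0, 0], [0, 0, 0, 0]],
])

```text
clock: 2.5
tool_pos: [0.5245, -0.0743, 0.2024]
orientation: [115.9, 90.0, -177.8]
force: [0.1, 0.8, 0.0]
opening: 0.0005
```

Run:
```python
from h import *
from plant import get_obs,snapshot
np.set_printoptions(precision=4,suppress=True)
o=get_obs();p,d=snapshot("wrist");np.savez("pics/w1.npz",p=p,pos=o["tool_pos"],ori=o["orientation"]);cv2.imwrite("pics/w1.png",p[:,:,::-1])
print(o["clock"],o["tool_pos"],o["force"],o["opening"],o["joint_pos"]);R=Rt(o);print(R)
C=calibration("wrist")["tool_from_camera"];T=np.eye(4);T[:3,:3]=R;T[:3,3]=o["tool_pos"];T=T@C
for nm,r in(("B",BLUE),("Y",YEL)):
    for c,s in blobs(p,*r,mn=60): print(nm,c,s,onz("wrist",c,.084,T))
```

```text
2.5 [ 0.5245 -0.0743  0.2024] [0.1356 0.8126 0.0214] 0.0005113706037009418 [  13.1643    7.9107  -19.6131   -0.0051  -62.4998 -126.8309]
[[-0.0004 -0.9159  0.4015]
 [-0.      0.4015  0.9159]
 [-1.      0.0004 -0.0002]]
B [296.5875 163.2704] [284 150  26  27 514] [ 0.4998 -0.056   0.084 ]
B [291.0735 203.2269] [279 191  25  25 476] [ 0.5276 -0.0727  0.084 ]
B [293.2995 236.7198] [284 230  19  18 207] [ 0.5544 -0.0824  0.084 ]
Y [45.962  23.4605] [   0    0  115   60 2395] [ 0.337  -0.1797  0.084 ]
Y [313.4379 124.1826] [300 111  27  27 564] [ 0.4776 -0.0325  0.084 ]
Y [338.7671 139.6506] [328 130  23  20 249] [ 0.4961 -0.0192  0.084 ]
```

View pics/w1.png

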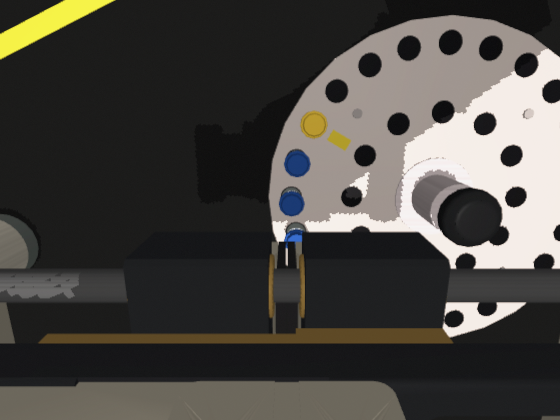

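The wrist view shows yellow at px (313,124) and blues at (297,163) and (291,203). Stopper 4 is partly hidden by the closed fingertips. Wrist and top positions agree to about 1.5 mm, so I'm moving above stopper 1.

>>> move_arm([
  [[1.5, 1.5, 0.5, 0], [2, 1.5, 0.5, 0], [2, 1.5, 0.5, 0], [2, 1.5, 0.5, 0], [1.5, 0, 0, 0], [1, 0, 0, 0], [0, 0, 0, 0]],
])

```text
clock: 3.25
tool_pos: [0.4773, -0.0319, 0.1015]
orientation: [131.2, 89.9, -162.6]
force: [-0.7, -0.4, -1.0]
opening: 0.0006
```

Run:
```python
from h import *
from plant import get_obs,snapshot
np.set_printoptions(precision=4,suppress=True)
o=get_obs();p,d=snapshot("wrist");cv2.imwrite("pics/w2.png",p[:,:,::-1])
print(o["clock"],o["tool_pos"],o["force"])
for P in [[.4776,-.032],[.4999,-.0554],[.5278,-.0722],[.559,-.0816],[.5916,-.0822]]: print(plan(o,[*P,.09],66)[0])
```

```text
3.25 [ 0.4773 -0.0319  0.1015] [-0.667  -0.351  -1.0226]
[ 1.1538 -0.0333 -0.0003]
[ 1.1508 -3.0183 -1.2406]
[ 1.1461 -6.2491 -1.6509]
[ 1.1404 -9.483  -1.2511]
[  1.1338 -12.4896   0.0104]
```

View pics/w2.png

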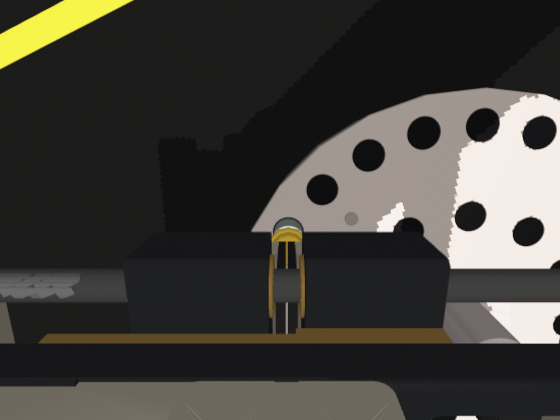

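The yellow stopper at px (287,235) is centred under the fingertip line, and the tip is 15 mm above the crown. Pressing in small steps.

>>> move_arm([
  [[0.5, 0, 0, 0], [0.5, 0, 0, 0], [0.2, 0, 0, 0], [0.1, 0, 0, 0], [0.1, 0, 0, 0], [0.1, 0, 0, 0], [0, 0, 0, 0]],
])

```text
clock: 4.0
tool_pos: [0.4779, -0.0316, 0.0875]
orientation: [-179.2, 90.0, -113.1]
force: [0.1, -0.1, -0.4]
opening: 0.0003
```

>>> move_arm([
  [[0.1, 0, 0, 0], [0.1, 0, 0, 0], [0.1, 0, 0, 0], [0, 0, 0, 0]],
])

```text
clock: 4.4
tool_pos: [0.478, -0.0316, 0.0847]
orientation: [-67.7, 90.0, -1.6]
force: [-0.8, 0.4, 2.8]
opening: 0.0003
```

>>> move_arm([
  [[0.1, 0, 0, 0], [0.1, 0, 0, 0], [0.1, 0, 0, 0], [0, 0, 0, 0]],
])

```text
clock: 4.8
tool_pos: [0.478, -0.0316, 0.0815]
orientation: [-58.6, 90.0, 7.5]
force: [-0.8, 0.1, 2.6]
opening: 0.0006
```

>>> move_arm([
  [[0.1, 0, 0, 0], [0.1, 0, 0, 0], [0, 0, 0, 0]],
])

```text
clock: 5.1
tool_pos: [0.4781, -0.0316, 0.0802]
orientation: [-75.9, 90.0, -9.8]
force: [-3.7, 1.1, 12.1]
opening: 0.0005
```

Stopper 1 is home: about 3 N while sliding, then 12 N at the stop. On to stopper 2.

>>> move_arm([
  [[-1, 0, 0, 0], [-1, 0, 0, 0], [0, -1.5, -0.65, 0], [0, -1.45, -0.65, 0], [0, 0, 0, 0], [0.6, 0, 0, 0], [0.4, 0, 0, 0], [0, 0, 0, 0]],
])

```text
clock: 5.9
tool_pos: [0.4986, -0.0553, 0.0888]
orientation: [121.6, 89.9, -172.3]
force: [0.1, 0.6, 0.6]
opening: 0.0005
```

>>> move_arm([
  [[0.2, 0, 0, 0], [0.1, 0, 0, 0], [0.1, 0, 0, 0], [0.1, 0, 0, 0], [0.1, 0, 0, 0], [0, 0, 0, 0]],
])

```text
clock: 6.5
tool_pos: [0.4996, -0.0554, 0.0836]
orientation: [7.6, 90.0, 73.6]
force: [-1.8, 1.6, 2.9]
opening: 0.0005
```

>>> move_arm([
  [[0.1, 0, 0, 0], [0.1, 0, 0, 0], [0.1, 0, 0, 0], [0, 0, 0, 0]],
])

```text
clock: 6.9
tool_pos: [0.4996, -0.0555, 0.0806]
orientation: [-24.8, 90.0, 41.3]
force: [-2.5, 2.5, 4.8]
opening: 0.0004
```

>>> move_arm([
  [[0.1, 0, 0, 0], [0, 0, 0, 0]],
])

```text
clock: 7.1
tool_pos: [0.4997, -0.0555, 0.0803]
orientation: [-88.3, 90.0, -22.2]
force: [-5.9, 2.9, 11.5]
opening: 0.001
```

>>> move_arm([
  [[-1, 0, 0, 0], [-1, 0, 0, 0], [0, -1.6, -0.2, 0], [0, -1.65, -0.2, 0], [0, 0, 0, 0], [0.6, 0, 0, 0], [0.4, 0, 0, 0], [0, 0, 0, 0]],
])

```text
clock: 7.9
tool_pos: [0.5266, -0.0722, 0.0888]
orientation: [119.5, 89.9, -174.4]
force: [-0.9, 0.4, -0.1]
opening: 0.0005
```

>>> move_arm([
  [[0.2, 0, 0, 0], [0.1, 0, 0, 0], [0.1, 0, 0, 0], [0.1, 0, 0, 0], [0.1, 0, 0, 0], [0, 0, 0, 0]],
])

```text
clock: 8.5
tool_pos: [0.5276, -0.0722, 0.0835]
orientation: [71.9, 90.0, 138.0]
force: [-1.9, 2.8, 3.2]
opening: 0.0004
```

>>> move_arm([
  [[0.1, 0, 0, 0], [0.1, 0, 0, 0], [0.1, 0, 0, 0], [0.1, 0, 0, 0], [0, 0, 0, 0]],
])

```text
clock: 9.0
tool_pos: [0.5277, -0.0723, 0.0802]
orientation: [-95.0, 90.0, -28.9]
force: [-5.0, 2.3, 12.2]
opening: 0.0005
```

>>> move_arm([
  [[-1, 0, 0, 0], [-1, 0, 0, 0], [0, -1.6, 0.2, 0], [0, -1.65, 0.2, 0], [0, 0, 0, 0], [0.6, 0, 0, 0], [0.4, 0, 0, 0], [0, 0, 0, 0]],
])

```text
clock: 9.8
tool_pos: [0.5579, -0.0818, 0.0887]
orientation: [117.1, 89.9, -176.8]
force: [-0.1, -0.4, 0.5]
opening: 0.0008
```

>>> move_arm([
  [[0.2, 0, 0, 0], [0.1, 0, 0, 0], [0.1, 0, 0, 0], [0.1, 0, 0, 0], [0.1, 0, 0, 0], [0, 0, 0, 0]],
])

```text
clock: 10.4
tool_pos: [0.559, -0.0818, 0.0836]
orientation: [1.7, 90.0, 67.8]
force: [-1.4, 0.7, 3.1]
opening: 0.0006
```

>>> move_arm([
  [[0.1, 0, 0, 0], [0.1, 0, 0, 0], [0.1, 0, 0, 0], [0.1, 0, 0, 0], [0, 0, 0, 0]],
])

```text
clock: 10.9
tool_pos: [0.5591, -0.0818, 0.0803]
orientation: [-97.1, 90.0, -31.0]
force: [-4.9, 2.8, 11.1]
opening: 0.0006
```

>>> move_arm([
  [[-1, 0, 0, 0], [-1, 0, 0, 0], [0, -1.5, 0.65, 0], [0, -1.5, 0.6, 0], [0, 0, 0, 0], [0.6, 0, 0, 0], [0.4, 0, 0, 0], [0, 0, 0, 0]],
])

```text
clock: 11.7
tool_pos: [0.5903, -0.0827, 0.0887]
orientation: [116.4, 89.9, -177.5]
force: [0.1, -0.6, -0.0]
opening: 0.0004
```

>>> move_arm([
  [[0.2, 0, 0, 0], [0.1, 0, 0, 0], [0.1, 0, 0, 0], [0.1, 0, 0, 0], [0.1, 0, 0, 0], [0, 0, 0, 0]],
])

```text
clock: 12.3
tool_pos: [0.5914, -0.0825, 0.0836]
orientation: [105.4, 90.0, 171.5]
force: [-1.9, 1.4, 1.8]
opening: 0.0003
```

>>> move_arm([
  [[0.1, 0, 0, 0], [0.1, 0, 0, 0], [0.1, 0, 0, 0], [0.1, 0, 0, 0], [0, 0, 0, 0]],
])

```text
clock: 12.8
tool_pos: [0.5915, -0.0826, 0.0803]
orientation: [-138.9, 90.0, -72.7]
force: [-5.1, 1.2, 9.8]
opening: 0.0006
```

All five show the stop signature (about 3 N sliding, then 10–12 N). Retreating to check from above.

>>> move_arm([
  [[-1, 0, 0, 0], [-2, 0, 0, 0], [-3, 0, 0, 0], [-3, -1, 0, 0], [-3, -2, 0, 0], [0, -2, 0, 0], [0, 0, 0, 0], [0, 0, 0, 0]],
])

```text
clock: 13.6
tool_pos: [0.637, -0.1029, 0.1989]
orientation: [99.3, 89.9, 165.3]
force: [-0.3, 0.1, -0.6]
opening: 0.0004
```

Run:
```python
from h import *
from plant import get_obs,snapshot
np.set_printoptions(precision=4,suppress=True)
o=get_obs();p,d=snapshot("wrist");cv2.imwrite("pics/w3.png",p[:,:,::-1])
print(o["clock"],o["tool_pos"],o["force"])
T=np.eye(4);T[:3,:3]=Rt(o);T[:3,3]=o["tool_pos"];T=T@calibration("wrist")["tool_from_camera"]
for nm,r in(("B",BLUE),("Y",YEL)):
    for c,s in blobs(p,*r,mn=60):
        z=np.median(d[int(c[1])-3:int(c[1])+4,int(c[0])-3:int(c[0])+4])
        o_,dr=ray("wrist",c,T);print(nm,c,s[4],onz("wrist",c,.081,T),"depth point",o_+dr*z)
pt,_=snapshot("top");p0=np.load("pics/top0.npz")["p"]
df=cv2.absdiff(pt,p0).max(2);cv2.imwrite("pics/top1.png",pt[:,:,::-1])
for nm,b in(("bottle",(395,240,440,285)),("beaker",(115,235,160,275)),("tray",(140,145,200,205))):
    x0,y0,x1,y1=b;print(nm,(df[y0:y1,x0:x1]>40).sum())
```

```text
13.6 [ 0.637  -0.1029  0.1989] [-0.2799  0.0847 -0.5635]
B [270.3052   7.7517] 439 [ 0.5046 -0.0577  0.081 ] depth point [ 0.5048 -0.0577  0.0819]
B [265.1897  51.5412] 643 [ 0.529  -0.0729  0.081 ] depth point [ 0.5291 -0.0729  0.0818]
B [271.4437  97.2254] 568 [ 0.5595 -0.0819  0.081 ] depth point [ 0.5596 -0.0819  0.0815]
B [288.0714 137.6834] 518 [ 0.5917 -0.0826  0.081 ] depth point [ 0.5916 -0.0826  0.0819]
bottle 1
beaker 0
tray 1544
```

View pics/w3.png

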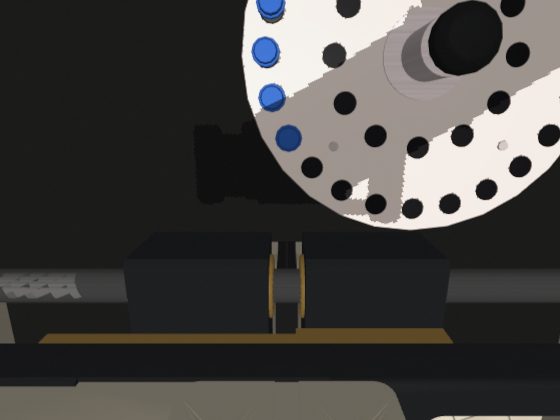

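The wrist view shows the four blue stoppers at px (270,8) to (288,138), all with tops at about 0.082 m, which is home. Yellow is out of frame, so I'll move to see it. I'll also check the tray, since its change count may just be the arm hiding it.

>>> move_arm([
  [[0, 2, 0, 0], [0, 3, 0, 0], [0, 3, 0, 0], [0, 2, 0, 0], [0, 0, 0, 0], [0, 0, 0, 0]],
])

```text
clock: 14.3
tool_pos: [0.5456, -0.062, 0.2]
orientation: [-61.2, 89.9, 5.0]
force: [-0.3, 1.0, 0.3]
opening: 0.0004
```

Run:
```python
from h import *
from plant import get_obs,snapshot
np.set_printoptions(precision=4,suppress=True)
o=get_obs();p,d=snapshot("wrist")
print(o["clock"],o["tool_pos"],o["force"])
T=np.eye(4);T[:3,:3]=Rt(o);T[:3,3]=o["tool_pos"];T=T@calibration("wrist")["tool_from_camera"]
for nm,r in(("B",BLUE),("Y",YEL)):
    for c,s in blobs(p,*r,mn=60):
        z=np.median(d[int(c[1])-3:int(c[1])+4,int(c[0])-3:int(c[0])+4])
        o_,dr=ray("wrist",c,T);print(nm,c,s[4],"depth point",o_+dr*z)
ps,_=snapshot("scene");p0=np.load("pics/scene0.npz")["p"]
t,_=snapshot("top")
cv2.imwrite("pics/end.png",np.hstack([cv2.resize(x[:,:,::-1],(400,300)) for x in(ps,t)]))
for nm,b in(("bottle",(130,200,170,248)),("beaker",(362,140,398,182)),("tray",(362,202,418,256))):
    x0,y0,x1,y1=b;print(nm,(cv2.absdiff(ps,p0).max(2)[y0:y1,x0:x1]>40).sum())
```

```text
14.3 [ 0.5456 -0.062   0.2   ] [-0.2867  1.0318  0.3278]
B [271.3917 144.668 ] 503 depth point [ 0.5001 -0.0556  0.0819]
B [266.6965 184.9044] 481 depth point [ 0.5273 -0.0721  0.0819]
B [272.4837 222.8209] 430 depth point [ 0.5577 -0.0809  0.0821]
B [286.0615 257.2308] 65 depth point [ 0.5365 -0.0592  0.2192]
Y [17.9406  9.3106] 808 depth point [ 0.3021 -0.2214  0.0015]
Y [287.2261 104.6678] 575 depth point [ 0.4779 -0.0325  0.0819]
Y [315.572  122.1098] 264 depth point [ 0.4996 -0.0165  0.0572]
bottle 0
beaker 0
tray 0
```

View pics/end.png

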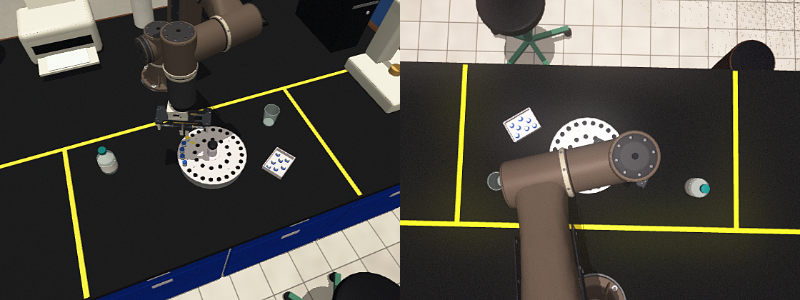

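All five tops read 0.082 m. In the scene view the bottle (107,160), beaker (271,115) and tray (279,162) have not changed; the earlier tray difference was the arm hiding it in the top view. The tool is clear, so I'm handing in.

```bash
python3 -c "
from plant import close_job;print(close_job())"
```

```text
the job is handed in; nothing more can be done
None
```

I pressed all five stoppers with the closed fingertips, in order from the yellow one to the far blue one, and handed the job in just after 14 s on the robot's clock. `close_job` reports no verdict, so the result rests on my own checks.

- **Pressing:** each stopper slid at roughly 2–5 N vertical force, then the force rose to about 10–12 N at the stop, well below the 60 N limit.
- **Stopper heights:** the last wrist-camera depth readings put all five crown tops at 0.082 m. Fully home is 0.081 m and at most 0.087 m is proud. The index mark read 0.057 m against a deck at 0.056 m, so the readings sit about 1 mm high.
- **Carousel:** the stoppers and the index mark were within about 4 mm of their first measured positions. I did not measure its tilt directly.
- **Bystanders:** the bottle, beaker and tray showed no pixel changes in the scene view. One check disagreed at first: the top view showed a large change at the tray, because the arm was hiding it.
- **At hand-in:** the tool stood clear at z = 0.20 m, with only about 1 N on the force sensor (noise level).

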